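# Put the flanged bush in the free holder and close its keeper

## Robot

A 6-joint arm with a two-finger parallel gripper is mounted at the origin on a cart in front of the work surface, level with it; the furniture and walls round the work are solid. World frame = base frame: x ahead of the robot, y to its left, z up, the work surface at z = 0. Lengths are in m, angles in degrees, forces in N, time in s.
With the tool pointing down it reaches from about 0.25 to 0.725 m from the base axis. Payload 9.7 kg.
Tool frame: the origin (TCP) lies midway between the tips of the shut fingers; the grasp point (between the pads) lies 19 mm behind it; z points along the fingers, y is the line along which they close (so a half turn about z gives the same grasp; the last joint's range is limited). The gripper opens to 85 mm and grips with 20 to 120 N. Pads are 22 mm wide; open, the fingers measure 114 mm over their backs; the gripper's body (76 mm by 85 mm) begins 54 mm behind the grasp point. The pads swing forward as they close: fully open they stand 13 mm farther back than shut.
Start: joints at [-66.177, 4.979, 10.078, 95.1, 0, 90], TCP at [0.222, -0.503, 0.231] pointing down, gripper open.
Joint ranges: [-179.16, 179.16], [-48.56, 103.87], [-65.8, 70.77], [-126.05, 130.52], [-82.76, 87.17], [-180, 180]. Speed limits (degrees/s): [127.2, 127.2, 147.25, 180, 180, 180].

## Interface

Orientations are given as [roll, pitch, yaw] about the fixed x, y, z axes, in that order (R = Rz(yaw) Ry(pitch) Rx(roll)).
In Python, from workcell import bot gives the robot as it stands.
- The arm moves only by the shell command python3 -m crank 'ROWS' [FORCE]. ROWS is JSON, a list of rows, each an object with "gripper": the finger opening in mm, from 0 to 85.4; "travel": the shift along the tool's x, y, z in mm, a list of three; "twist": the turn, a rotation vector about the tool's x, y, z in rad, a list of three. In form: [{"gripper": gripper, "travel": [tx, ty, tz], "twist": [rx, ry, rz]}, ...]. A call has 1 to 12 rows; each row shifts and turns the commanded pose from where the row before left it, along the tool's axes as they then stand; what a row does not reach is not made up. A row lasts 1/8 s, in which the tool goes at most 62.5 mm and 10.7 degrees, less where a joint would pass 70% of its speed; a pose out of reach is approached as far as the arm can. A call is refused whole if a number of a shift passes 62.5 or a number of a turn 0.188, either way. A call with a gripper value outside its range is refused whole. The fingers move at their own pace and stop on an object; FORCE is the grip in N (left out, the last holds). Time passes only in rows, so rows that do not move let the fingers close. It gives the time, the measured TCP pose, the force, the opening and the grip force at its end, in the units of the state.
- bot.get_obs(): the state, without advancing time (a new reading comes with each control period).
- bot.camera(name): name is "scene" or "side" or "wrist"; returns the picture (384x512x3 uint8, red, green, blue); there is no depth.
- bot.calibration(name): a dict with "vfov" (degrees; the focal length in pixels is half the picture's height over the tangent of half this angle, whatever the lens; pixels are square), "cx", "cy" (the principal point, pixels), "camera_from_world" (4x4, takes a point from world to camera coordinates). Camera axes: x right, y down, z forward; pixel columns grow to the right and rows downward; lengths in m; the calibration is good to about 2 mm. A picture is of the moment at which its call begins: read the wrist's pose just before it. calibration takes no time and is no camera call; for the wrist camera it gives the pose at the moment of the call.
- bot.job_done(): hands the job in; it is judged then, once.
The state is a dict: "time": time; "q": joint angles; "qd": joint speeds; "joint_efforts": joint torques, N m; "ee_pos": TCP position; "tcp_rot": TCP orientation; "wrist_force": force on the tool from outside, world axes, zero at the start; "torque": the same for the moment, N m; "opening": finger opening in m; "grasp_force": force on a finger pad.
Only numpy, scipy, OpenCV 4.12 (cv2) and the standard library are available. Lean on these libraries where they do the work, as an engineer would, in place of code of your own. Each camera call takes 0.05 s, during which the arm holds its last target. There are 200 camera calls.

## Task

Of the two slotted holders on the table one already carries a flanged bush. Slide the loose flanged bush along the table, upright and without lifting it, fully home into the slot of the empty holder so that its flange lies under the slotted plate, swinging that holder's keeper bar out of the way first if it blocks the mouth, and then swing the keeper bar fully shut across the mouth. Leave the other holder with its closed keeper and bush, and the things lying around, undisturbed.

Things in the scene. Friction and masses are not known exactly. Their poses are not given: they have to be found in the camera images.
- bush_loose_mid (a point): the bush to put away, loose on the table: flanged aluminium bush: barrel 60 mm in diameter on a flange 84 mm in diameter and 10 mm thick, 68 mm tall, standing flange down. The point is on its axis, half-way up (34 mm). 0.4 to 0.8 kg
- bush_set_mid (a point): the same kind of bush, already seated in holder_a: flanged aluminium bush: barrel 60 mm in diameter on a flange 84 mm in diameter and 10 mm thick, 68 mm tall, standing flange down. The point is on its axis, half-way up (34 mm). 0.4 to 0.8 kg
- holder_a: the taken holder, same make as holder_b: fixed flat steel plate on walls, 112 x 126 mm, top 22 mm above the table; a bush stands in its slot and its keeper is closed. Its place and holder_b's (one nearer the robot, one farther) are swapped at random. Origin and axes as for holder_b
- holder_b: the empty holder. 8 mm plate, underside 14 mm up, top 22 mm up; U-slot 66 mm wide, rounded mouth corners; 96 mm clear under the plate. Origin: on the table at the seat, where a bush's axis is when fully home (slot end stops it within 1 mm). -x points out of the mouth (edge 50 mm from origin; faces the robot's right, +-0.15 rad), y across the slot, z up
- keeper_a (a joint): keeper bar of the taken holder, closed (0); made and measured as keeper_b
- keeper_b (a joint): bar swinging level on top of holder_b about its pivot; starts anywhere. 0 = closed across the mouth along holder +y (hard stop); grows as its free end swings out, anticlockwise from above; 1.57 = straight out along holder -x, just clear of a passing barrel; 1.85 = stop. Stays where left (0.6 N moves it at the post). Clears a fully home barrel by 3 mm when closed
- keeper_b_pivot (a point): axis of that keeper's pin, at holder_b x -39 mm, y -44.5 mm, 28 mm above the table, 89 mm from the post. The bar is 12 mm wide, from 23 to 31 mm above the table
- keeper_b_post (a point): middle of the black upright post (diameter 14 mm, from 31 to 74 mm above the table) on the free end of holder_b's keeper bar; push it sideways or pinch it from above to swing the bar
- anvil_mid (a point): bystander: black flat anvil, 60 mm in diameter, 46 mm tall; its middle
- test_block_mid (a point): bystander: round ground steel block, 64 mm in diameter, 13 mm thick; its middle
- brush_mid (a point): bystander: dust brush 184 mm long, 12 mm high, lying at the table's front edge; its middle
- level_mid (a point): bystander: round spirit level, 48 mm in diameter, 15 mm high; its middle
Things that resemble listed ones, but are neither listed nor needed, are in the scene too. What is shaped like the part that bears bush_loose_mid but pink is not meant.

How it is judged (in metres and radians):
On the way:
1. the loose bush stands fully home in the empty holder's slot, flange under the plate (x of bush_loose_mid in the frame of holder_b between -0.006 and 0.006 m and y of bush_loose_mid in the frame of holder_b between -0.007 and 0.007 m and height (world z) of bush_loose_mid below 0.038 m and angle between bush_loose_mid's own z axis and vertical below 0.08 rad), for 0.2 s.
At the end, for the whole second after the job is handed in: The loose bush stands upright (within 0.08 rad) on the table in the slot of the empty holder, flange under the plate, its axis within 6 mm of the seat along the slot and 7 mm across it, that holder's keeper is closed (below 0.1 rad), and the other holder's keeper is still closed (below 0.1 rad) (all of step 1 and value of joint each of keeper_b, keeper_a below 0.1 rad); the robot touches nothing.
It fails at once if the loose bush is lifted: its middle rises more than 16 mm (height (world z) of bush_loose_mid above 0.05 m).
It fails at once if the loose bush is tipped by more than 0.35 rad (angle between bush_loose_mid's own z axis and vertical above 0.35 rad).
It fails at once if the seated bush in the other holder is moved more than 10 mm (distance of bush_set_mid from where it was at the start of the episode above 0.01 m).
It fails at once if the other holder's keeper is swung open by more than 0.3 rad (value of joint keeper_a above 0.3 rad).
It fails at once if a bystander (anvil, round block, brush, level) is moved more than 30 mm (distance of any of anvil_mid, test_block_mid, brush_mid, level_mid from where it was at the start of the episode above 0.03 m).
It also fails if it takes over 72 s, if anything falls off the work surface, if the arm or the gripper's body presses on something with over 40 N, if the wrist force passes 120 N, or if a joint passes its speed limit or range.

## Working session

There is one attempt and no reset: what is moved stays moved. The work goes in short steps, Python scripts to look and compute and a shell command to move; the robot and the scene stay as the last step left them, time stands still between calls to the robot, and variables do not carry over. Pictures are saved under pics/ and viewed, at most 11 in all, crops included, and the job is handed in when it is done.

```bash
mkdir -p pics; ls; cat > h.py <<'E'
import numpy as np,cv2
from workcell import bot
def snap(n,f):
    im=bot.camera(n); cv2.imwrite('pics/'+f,cv2.cvtColor(im,cv2.COLOR_RGB2BGR)); return im
def K(n):
    c=bot.calibration(n); f=192/np.tan(np.radians(c['vfov'])/2); return f,c['cx'],c['cy'],np.array(c['camera_from_world'])
def ray(n,u,v,z):
    f,cx,cy,T=K(n); R=T[:3,:3];t=T[:3,3]; o=-R.T@t; d=R.T@np.array([(u-cx)/f,(v-cy)/f,1]); return o+d*(z-o[2])/d[2]
def proj(n,p):
    f,cx,cy,T=K(n); q=T[:3,:3]@np.array(p)+T[:3,3]; return np.array([cx+f*q[0]/q[2],cy+f*q[1]/q[2]])
E
python3 - <<'E'
from h import *
a=snap('scene','s1.png');b=snap('side','d1.png')
print(bot.get_obs())
for n in ('scene','side'):
    print(n,bot.calibration(n))
E
```

```text
pics
{'time': 0.1, 'q': array([-6.61756942e+01,  5.00664464e+00,  1.00392526e+01,  9.50994108e+01,
       -7.05686654e-04,  8.99991537e+01]), 'qd': array([-0.03454845, -0.11493264,  0.11873259,  0.01221063, -0.04221106,
        0.01409655]), 'joint_efforts': array([ 7.88835478e-04, -5.21562016e+01,  4.65653729e+01,  1.59567478e-02,
        5.02622379e-05,  1.28477700e-05]), 'ee_pos': array([ 0.22207749, -0.50294781,  0.23066879]), 'tcp_rot': array([-1.79933197e+02,  7.04699428e-04,  2.38251530e+01]), 'wrist_force': array([0.87392619, 0.27173226, 0.01598712]), 'torque': array([ 0.02882665, -0.02632135,  0.00358407]), 'grasp_force': 0.0, 'opening': 0.08506289068305084}
scene {'vfov': 45.05236186574058, 'cx': 251.8961072143692, 'cy': 188.0947511119481, 'camera_from_world': array([[-0.89218442, -0.45152393, -0.01153664,  0.54398666],
       [-0.16374966,  0.34715293, -0.92340181,  0.13839095],
       [ 0.420943  , -0.82195558, -0.38366132,  1.14763339],
       [ 0.        ,  0.        ,  0.        ,  1.        ]])}
side {'vfov': 49.76855086286058, 'cx': 257.6137762399432, 'cy': 191.3097613601985, 'camera_from_world': array([[-0.41632772, -0.9091398 , -0.01166387,  0.30783154],
       [-0.78237709,  0.36475511, -0.5048166 ,  0.4458498 ],
       [ 0.46320332, -0.2010436 , -0.86314782,  1.2651181 ],
       [ 0.        ,  0.        ,  0.        ,  1.        ]])}
```

View pics/s1.png

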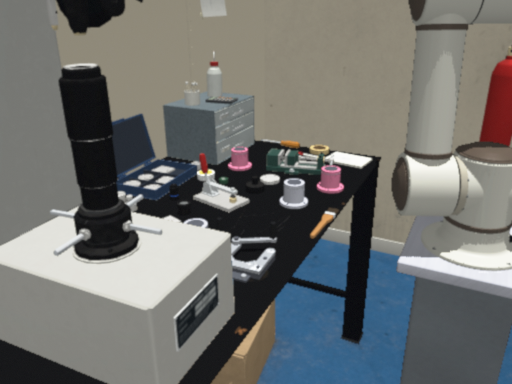

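View pics/d1.png

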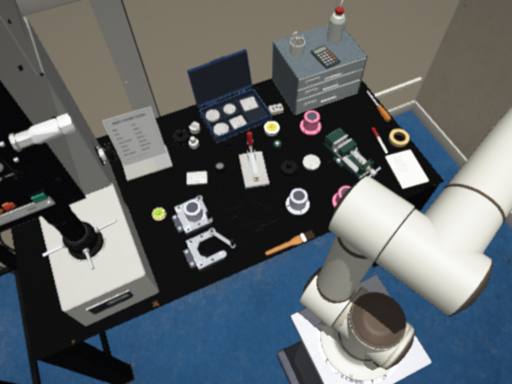

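The side view shows the empty holder near (207,248), its keeper post near (233,246). The taken holder is at (193,213), the loose grey bush at (298,200), pink decoys at (311,122) and (342,195), and the brush at (290,243). I'll enlarge the work area next.

```bash
python3 - <<'E'
from h import *
im=cv2.imread('pics/d1.png')[150:275,140:340]
cv2.imwrite('pics/d1c.png',cv2.resize(im,None,fx=4,fy=4,interpolation=cv2.INTER_CUBIC))
for u,v,z in [(298,193,.068),(298,205,.005),(207,248,.022),(193,213,.068),(222,240,.03),(234,247,.07),(290,243,.01),(159,213,.015),(288,167,.02),(311,161,.01)]: print(u,v,ray('side',u,v,z).round(3))
E
```

```text
298 193 [ 0.497 -0.045  0.068]
298 205 [ 0.483 -0.043  0.005]
207 248 [0.459 0.316 0.022]
193 213 [0.578 0.315 0.068]
222 240 [0.461 0.26  0.03 ]
234 247 [0.404 0.237 0.07 ]
290 243 [0.362 0.051 0.01 ]
159 213 [0.659 0.423 0.015]
288 167 [ 0.637 -0.079  0.02 ]
311 161 [ 0.63  -0.175  0.01 ]
```

View pics/d1c.png

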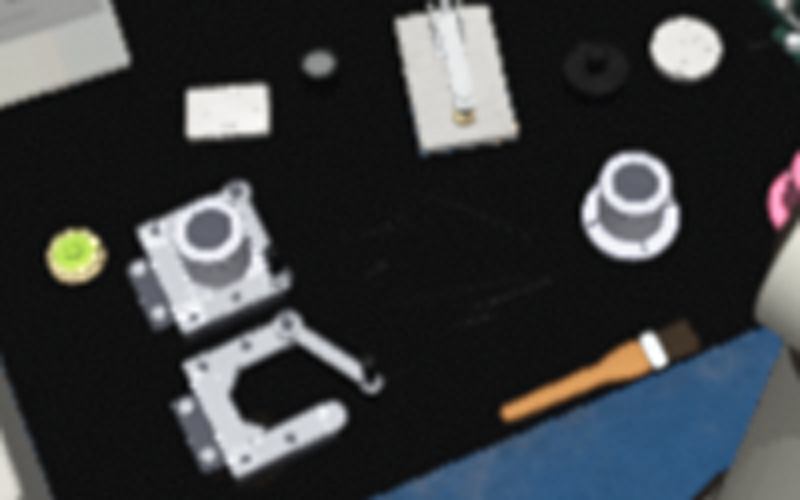

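```bash
R='{"gripper":85,"travel":[0,0,-8],"twist":[0,0,-0.1817]}'; python3 -m crank '[{"gripper":85,"travel":[0,0,-8],"twist":[0,0,-0.1817]},{"gripper":85,"travel":[0,0,-8],"twist":[0,0,-0.1817]},{"gripper":85,"travel":[0,0,-8],"twist":[0,0,-0.1817]},{"gripper":85,"travel":[0,0,-8],"twist":[0,0,-0.1817]},{"gripper":85,"travel":[0,0,-8],"twist":[0,0,-0.1817]},{"gripper":85,"travel":[0,0,-8],"twist":[0,0,-0.1817]},{"gripper":85,"travel":[0,0,-8],"twist":[0,0,-0.1817]},{"gripper":85,"travel":[0,0,-8],"twist":[0,0,-0.1817]},{"gripper":85,"travel":[0,0,-8],"twist":[0,0,-0.1817]},{"gripper":85,"travel":[0,0,-8],"twist":[0,0,-0.1817]},{"gripper":85,"travel":[0,0,-8],"twist":[0,0,-0.1817]},{"gripper":85,"travel":[0,0,-8],"twist":[0,0,-0.1817]}]'
python3 -m crank '[{"gripper":85,"travel":[0,0,0],"twist":[0,0,-0.1817]},{"gripper":85,"travel":[0,0,0],"twist":[0,0,-0.1817]},{"gripper":85,"travel":[0,0,0],"twist":[0,0,-0.1817]},{"gripper":85,"travel":[-18,58,0],"twist":[0,0,0]},{"gripper":85,"travel":[-18,58,0],"twist":[0,0,0]},{"gripper":85,"travel":[-18,58,0],"twist":[0,0,0]},{"gripper":85,"travel":[-18,58,0],"twist":[0,0,0]},{"gripper":85,"travel":[-18,58,0],"twist":[0,0,0]},{"gripper":85,"travel":[-18,58,0],"twist":[0,0,0]},{"gripper":85,"travel":[-18,58,0],"twist":[0,0,0]},{"gripper":85,"travel":[-18,58,0],"twist":[0,0,0]}]'
python3 -c "
from workcell import bot
print(bot.get_obs()['q'])"
```

```text
time: 1.6
ee_pos: [0.2221, -0.5031, 0.3271]
tcp_rot: [180.0, -0.0, 149.1]
wrist_force: [-0.8, 0.2, -0.3]
opening: 0.0851
grasp_force: 0.0
time: 2.98
ee_pos: [0.3663, -0.0373, 0.3272]
tcp_rot: [-180.0, 0.0, 180.0]
wrist_force: [0.2, -0.1, 0.1]
opening: 0.085
grasp_force: 0.0
[-5.80371926e+00 -1.58959100e+01  1.84458459e+00  1.07719818e+02
 -4.78377501e-03 -5.77398917e+00]
```

Near the bush; I'll look with the wrist camera.

```bash
python3 - <<'E'
from h import *
snap('wrist','w1.png')
f,cx,cy,T=K('wrist'); print((-T[:3,:3].T@T[:3,3]).round(3),T[2,:3].round(3),f)
for p in [(.49,-.044,.068),(.46,.3,.02)]: print(proj('wrist',p))
E
```

```text
[ 0.301 -0.033  0.47 ] [ 0.257  0.004 -0.966] 299.86572518875874
[248.2494432  246.85674184]
[465.48478545 217.52686334]
```

View pics/w1.png

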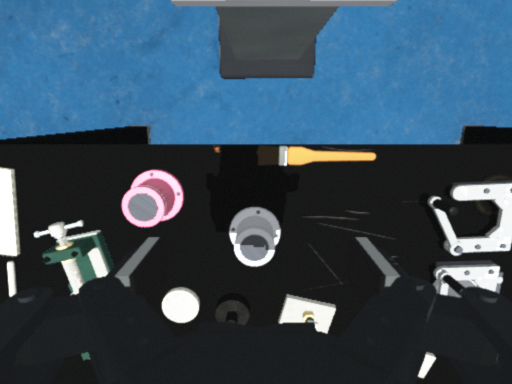

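The wrist view shows the loose bush's top at about (254,246) and its flange around (254,231). The empty holder is at the right edge, with its post near (434,202). I'll measure the bush, then move sideways over the holder.

```bash
python3 - <<'E'
from h import *
im=cv2.imread('pics/w1.png'); hsv=cv2.cvtColor(im,cv2.COLOR_BGR2HSV)
m=((hsv[...,2]>60)&(hsv[...,1]<90)).astype(np.uint8); m[:,:200]=0;m[:,300:]=0;m[:195]=0;m[275:]=0
n,l,s,c=cv2.connectedComponentsWithStats(m)
i=1+s[1:,4].argmax(); print(s[i],c[i])
ys,xs=np.where(l==i)
x0,y0,w,h=s[i][:4]
# bounds: flange top at z=.010 gives upper edge and widest; top ring lower edge
up=ray('wrist',x0+w/2,y0,.010); lo=ray('wrist',254,y0+h,.068)
print('flange near edge',up,'->x',up[0]+.042,'| top far edge',lo,'->x',lo[0]-.030)
for r in (215,225,230,235,250): 
    q=xs[ys==r]; print(r,q.min(),q.max(),ray('wrist',(q.min()+q.max()+1)/2,r,.01).round(4))
E
python3 -m crank '[{"gripper":85,"travel":[0,60,0],"twist":[0,0,0]},{"gripper":85,"travel":[0,60,0],"twist":[0,0,0]},{"gripper":85,"travel":[0,60,0],"twist":[0,0,0]},{"gripper":85,"travel":[0,60,0],"twist":[0,0,0]},{"gripper":85,"travel":[0,60,0],"twist":[0,0,0]},{"gripper":85,"travel":[0,0,0],"twist":[0,0,0]}]'
python3 - <<'E'
from h import *
im=snap('wrist','w2.png')
c=im[120:320,150:420,::-1]; cv2.imwrite('pics/w2c.png',cv2.resize(c,(270*3-10,592),interpolation=cv2.INTER_CUBIC))
f,cx,cy,T=K('wrist'); np.savez('w2.npz',T=T)
print(bot.get_obs()['ee_pos'])
E
```

```text
[ 229  207   52   60 2472] [254.35962783 235.75647249]
flange near edge [ 0.4475433 -0.0346185  0.01     ] ->x 0.4895433024883045 | top far edge [ 0.52245362 -0.03550372  0.068     ] ->x 0.49245362312256213
215 235 274 [ 0.4611 -0.0346  0.01  ]
225 230 279 [ 0.4784 -0.0345  0.01  ]
230 229 280 [ 0.4871 -0.0344  0.01  ]
235 229 280 [ 0.4959 -0.0344  0.01  ]
250 233 275 [ 0.5229 -0.0351  0.01  ]
time: 3.78
ee_pos: [0.3658, 0.2639, 0.3258]
tcp_rot: [-179.9, -0.1, -179.7]
wrist_force: [1.2, -1.3, -0.4]
opening: 0.0847
grasp_force: 0.0
[0.36591763 0.26215403 0.32631852]
```

View pics/w2c.png

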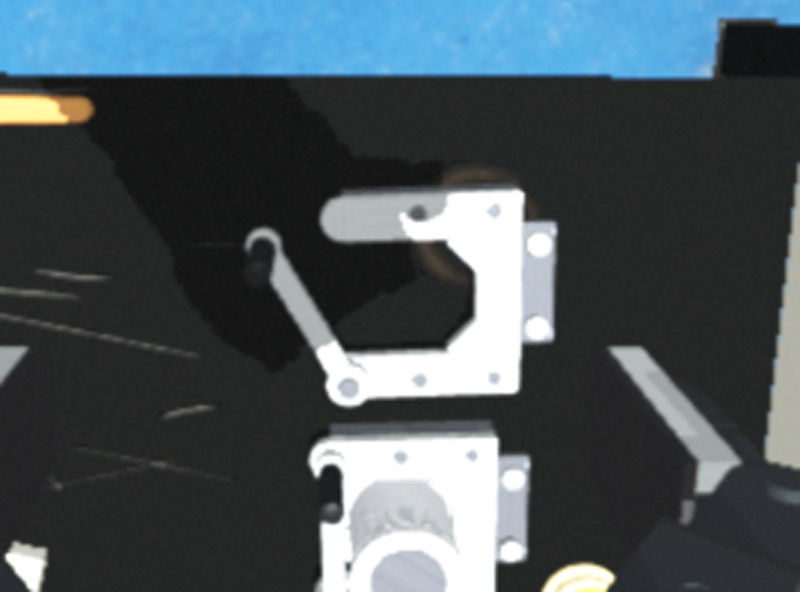

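The crop shows the empty holder with its pivot at (348,386), the post ring at (262,245), back corners near (522,195) and (520,394), and slot edges at rows 240 and 352. The taken holder lies below it with its keeper closed.

```bash
python3 - <<'E'
from h import *
P={'piv':(348,386,.031),'post':(262,245,.031),'bn':(522,196,.022),'bf':(520,394,.022),'h1':(494,210,.022),'h2':(494,378,.022),'h3':(418,213,.022),'h4':(419,380,.022),'sn':(380,240,.022),'sf':(400,352,.022),'tipn':(320,219,.022),'ptop':(259,278,.074)}
W={k:ray('wrist',150+a/800*270-.3,120+b/592*200-.3,z) for k,(a,b,z) in P.items()}
for k in W: print(k,W[k].round(4))
for a,b in (('h1','h3'),('h2','h4')): d=W[a]-W[b]; print('xaxis vs +Y deg', np.degrees(np.arctan2(-d[0],d[1])))
for a,b in (('h2','h1'),('h4','h3'),('bf','bn')): d=W[b]-W[a]; print('yaxis vs -X', np.degrees(np.arctan2(-d[1],-d[0])))
d=W['post']-W['piv'];print('bar len',np.hypot(*d[:2]),'angle from -X ccw',np.degrees(np.arctan2(-d[1],-d[0])))
for th in (0,-.01,.01,.02,-.02):
  x=np.array([-np.sin(th),np.cos(th)]);y=np.array([-np.cos(th),-np.sin(th)])
  print(th,'seat from pivot',W['piv'][:2]+.039*x+.0445*y)
# side-view check of pivot
print(ray('side',140+288/4,150+322/4,.031), ray('side',140+371/4,150+380/4,.031))
E
```

```text
piv [0.5101 0.2769 0.031 ]
post [0.4312 0.2316 0.031 ]
bn [0.4068 0.3659 0.022 ]
bf [0.5188 0.3718 0.022 ]
h1 [0.4144 0.3518 0.022 ]
h2 [0.5093 0.357  0.022 ]
h3 [0.4161 0.3124 0.022 ]
h4 [0.5107 0.316  0.022 ]
sn [0.4309 0.2929 0.022 ]
sf [0.4942 0.3052 0.022 ]
tipn [0.4196 0.2614 0.022 ]
ptop [0.4345 0.2329 0.074 ]
xaxis vs +Y deg 2.5886407312016972
xaxis vs +Y deg 1.9359988638330656
yaxis vs -X 3.1150078788041946
yaxis vs -X 2.19731198352566
yaxis vs -X 3.0139263340135702
bar len 0.09098316724329605 angle from -X ccw 29.82641615050836
0 seat from pivot [0.46560964 0.31587129]
-0.01 seat from pivot [0.46600186 0.31631433]
0.01 seat from pivot [0.46522187 0.31542435]
0.02 seat from pivot [0.46483859 0.31497355]
-0.02 seat from pivot [0.46639849 0.31675343]
[0.5076954  0.27755115 0.031     ] [0.42845701 0.23382001 0.031     ]
```

Everything agrees: the plate width measures 112 mm and the bar about 90 mm. The seat is at about (0.4635, 0.314), the holder is turned by +0.045 rad, and the keeper stands at about 0.47 rad, so it blocks the mouth. I'll pinch the post at (0.432, 0.232).

```bash
python3 -m crank '[{"gripper":50,"travel":[-33,-15,30],"twist":[0,0,0]},{"gripper":50,"travel":[-33,-15,30],"twist":[0,0,0]},{"gripper":50,"travel":[0,0,45],"twist":[0,0,0]},{"gripper":50,"travel":[0,0,45],"twist":[0,0,0]},{"gripper":50,"travel":[0,0,45],"twist":[0,0,0]},{"gripper":50,"travel":[0,0,35],"twist":[0,0,0]},{"gripper":50,"travel":[0,0,0],"twist":[0,0,0]},{"gripper":50,"travel":[0,0,0],"twist":[0,0,0]}]' 30
python3 - <<'E'
from h import *
snap('side','d2.png'); im=snap('wrist','w3.png')
print(proj('wrist',(.432,.232,.074)), bot.get_obs()['ee_pos'])
a=cv2.imread('pics/d2.png')[170:290,150:310]; b=cv2.imread('pics/w3.png')[84:384,156:356]
cv2.imwrite('pics/c3.png',np.hstack([cv2.resize(a,(400,300)),cv2.resize(b,(400,300))]) if 0 else np.vstack([cv2.resize(a,(400,300)),cv2.resize(b,(400,300))]))
E
```

```text
time: 4.82
ee_pos: [0.4331, 0.2304, 0.0991]
tcp_rot: [180.0, 0.1, 179.9]
wrist_force: [-0.4, -0.4, 1.0]
opening: 0.05
grasp_force: 0.0
[261.20447277 225.13624512] [0.43337098 0.23088706 0.09937154]
```

View pics/c3.png

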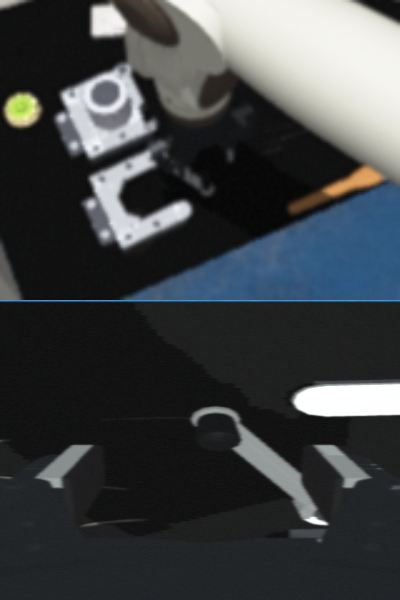

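The post sits centrally between the pads: its top is at about (263,224), against a predicted (261,225). I'll go down and pinch it.

```bash
python3 -m crank '[{"gripper":50,"travel":[0,0,30],"twist":[0,0,0]},{"gripper":50,"travel":[0,0,26],"twist":[0,0,0]},{"gripper":50,"travel":[0,0,0],"twist":[0,0,0]},{"gripper":5,"travel":[0,0,0],"twist":[0,0,0]},{"gripper":5,"travel":[0,0,0],"twist":[0,0,0]},{"gripper":5,"travel":[0,0,0],"twist":[0,0,0]},{"gripper":5,"travel":[0,0,0],"twist":[0,0,0]},{"gripper":5,"travel":[0,0,0],"twist":[0,0,0]}]' 25
```

```text
time: 5.92
ee_pos: [0.4333, 0.2313, 0.0429]
tcp_rot: [179.9, 0.1, 180.0]
wrist_force: [0.7, 0.7, 7.2]
opening: 0.0132
grasp_force: 25.0
```

```bash
python3 -m crank '[{"gripper":5,"travel":[-8,-11.5,0],"twist":[0,0,0]},{"gripper":5,"travel":[-9.5,-10,0],"twist":[0,0,0]},{"gripper":5,"travel":[-11,-8.5,0],"twist":[0,0,0]},{"gripper":5,"travel":[-12.5,-6.5,0],"twist":[0,0,0]},{"gripper":5,"travel":[-13,-4.5,0],"twist":[0,0,0]},{"gripper":5,"travel":[-13.5,-2.5,0],"twist":[0,0,0]},{"gripper":5,"travel":[-14,-0.5,0],"twist":[0,0,0]},{"gripper":5,"travel":[-13.5,2,0],"twist":[0,0,0]},{"gripper":5,"travel":[0,0,0],"twist":[0,0,0]},{"gripper":5,"travel":[0,0,0],"twist":[0,0,0]}]'
```

```text
time: 7.18
ee_pos: [0.5264, 0.1954, 0.0427]
tcp_rot: [179.3, -0.1, -179.7]
wrist_force: [-11.0, 35.1, 6.2]
opening: 0.0128
grasp_force: 24.4
```

The bar swung, with some radial strain at the end. I'll release, lift and check the bar.

```bash
python3 -m crank '[{"gripper":45,"travel":[0,0,0],"twist":[0,0,0]},{"gripper":45,"travel":[0,0,0],"twist":[0,0,0]},{"gripper":45,"travel":[0,0,-40],"twist":[0,0,0]},{"gripper":85,"travel":[20,0,-60],"twist":[0,0,0]},{"gripper":85,"travel":[60,0,-60],"twist":[0,0,0]},{"gripper":85,"travel":[60,0,-60],"twist":[0,0,0]},{"gripper":85,"travel":[0,0,-30],"twist":[0,0,0]},{"gripper":85,"travel":[0,0,0],"twist":[0,0,0]}]'
python3 - <<'E'
from h import *
im=snap('wrist','w4.png'); o=bot.get_obs(); print(o['ee_pos'],o['wrist_force'])
a,b=proj('wrist',(.51,.277,.03)); print(a,b)
u0,v0=int(a)-90,int(b)-110; print(u0,v0)
c=im[v0:v0+150,u0:u0+200,::-1]; cv2.imwrite('pics/w4c.png',cv2.resize(c,(800,600),interpolation=cv2.INTER_CUBIC))
E
```

```text
time: 8.18
ee_pos: [0.4198, 0.1886, 0.2615]
tcp_rot: [179.9, 0.2, 180.0]
wrist_force: [0.8, -0.8, -1.1]
opening: 0.0852
grasp_force: 0.0
[0.41967123 0.18853773 0.25963272] [-1.21069128  0.30777091 -0.24964641]
324.38539116661957 234.0292374032805
234 124
```

View pics/w4c.png

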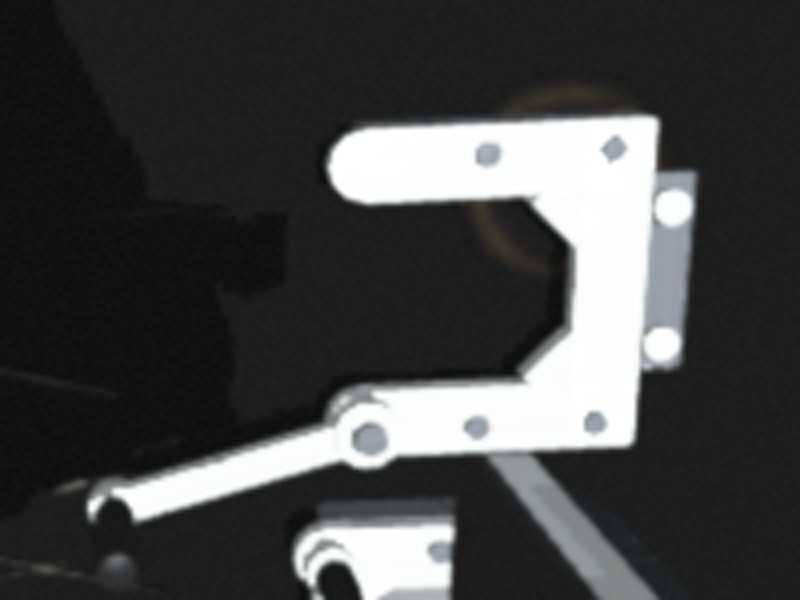

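The bar is open, with pivot at (370,438) and post ring at (112,505), and the mouth is clear. The holder holes are at (487,154), (614,148), (477,427) and (595,422).

```bash
python3 - <<'E'
from h import *
P={'piv':(370,438,.031),'post':(113,505,.031),'bn':(658,118,.022),'bf':(634,446,.022),'h1':(614,148,.022),'h2':(595,422,.022),'h3':(487,154,.022),'h4':(477,427,.022),'sn':(430,203,.022),'sf':(430,388,.022),'tipn':(328,165,.022),'ptop':(118,573,.074)}
W={k:ray('wrist',234+a/4-.4,124+b/4-.4,z) for k,(a,b,z) in P.items()}
for k in W: print(k,W[k].round(4))
for a,b in (('h1','h3'),('h2','h4')): d=W[a]-W[b]; print('xaxis vs +Y deg', np.degrees(np.arctan2(-d[0],d[1])))
for a,b in (('h2','h1'),('h4','h3'),('bf','bn')): d=W[b]-W[a]; print('yaxis vs -X', np.degrees(np.arctan2(-d[1],-d[0])),np.hypot(*d[:2]))
d=W['post']-W['piv'];print('bar len',np.hypot(*d[:2]),'angle from -X ccw',np.degrees(np.arctan2(-d[1],-d[0])))
th=.045
x=np.array([-np.sin(th),np.cos(th)]);y=np.array([-np.cos(th),-np.sin(th)])
print('seat',W['piv'][:2]+.039*x+.0445*y)
E
```

```text
piv [0.5083 0.279  0.031 ]
post [0.5325 0.1936 0.031 ]
bn [0.4031 0.366  0.022 ]
bf [0.515  0.3714 0.022 ]
h1 [0.4126 0.3532 0.022 ]
h2 [0.5062 0.3572 0.022 ]
h3 [0.4145 0.3128 0.022 ]
h4 [0.508  0.3173 0.022 ]
sn [0.4305 0.2957 0.022 ]
sf [0.4939 0.3003 0.022 ]
tipn [0.4181 0.2622 0.022 ]
ptop [0.5343 0.1945 0.074 ]
xaxis vs +Y deg 2.718212246197628
xaxis vs +Y deg 2.594525933372018
yaxis vs -X 2.461540200173671 0.09365138350419258
yaxis vs -X 2.7566056148847604 0.09356427241962513
yaxis vs -X 2.759581989696385 0.11202882821290543
bar len 0.08875731093533286 angle from -X ccw 105.8796869079911
seat [0.46204157 0.31592133]
```

```bash
python3 -m crank '[{"gripper":85,"travel":[0,0,0],"twist":[0,0,-0.046]},{"gripper":85,"travel":[-15,-56.5,0],"twist":[0,0,0]},{"gripper":85,"travel":[-15,-56.5,0],"twist":[0,0,0]},{"gripper":85,"travel":[-15,-56.5,0],"twist":[0,0,0]},{"gripper":85,"travel":[-15,-56.5,0],"twist":[0,0,0]},{"gripper":85,"travel":[0,0,50],"twist":[0,0,0]},{"gripper":85,"travel":[0,0,50],"twist":[0,0,0]},{"gripper":85,"travel":[0,0,50],"twist":[0,0,0]},{"gripper":85,"travel":[0,0,0],"twist":[0,0,0]},{"gripper":85,"travel":[0,0,0],"twist":[0,0,0]}]'
python3 - <<'E'
from h import *
im=snap('wrist','w5.png'); print(bot.get_obs()['ee_pos'])
a,b=proj('wrist',(.4905,-.0346,.068)); print(a,b)
c=im[134:384,106:406,::-1]; cv2.imwrite('pics/w5c.png',cv2.resize(c,(600,500),interpolation=cv2.INTER_CUBIC))
E
```

```text
time: 9.48
ee_pos: [0.4899, -0.0344, 0.1102]
tcp_rot: [-180.0, 0.0, -177.4]
wrist_force: [-0.2, -0.6, -0.4]
opening: 0.0851
grasp_force: 0.0
[ 0.49045361 -0.03441024  0.11097101]
258.83167659968126 217.47141147069263
```

View pics/w5c.png

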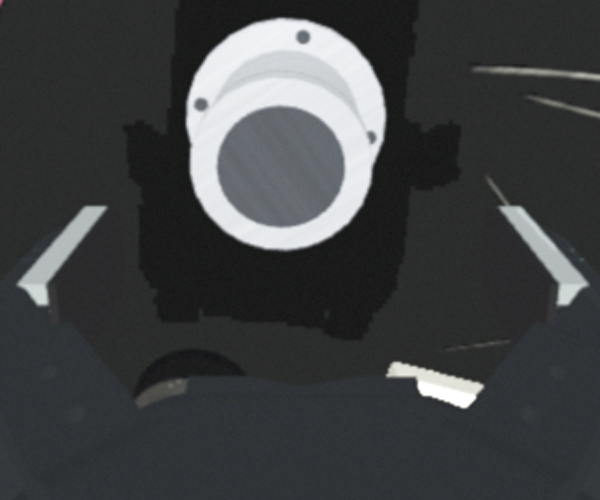

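The bore is centred at pixel (246.5,217) and the expected point was (258.8,217.5), so the bush lies several mm towards -y. I'll correct for that.

```bash
python3 - <<'E'
from h import *
im=cv2.imread('pics/w5.png'); g=cv2.cvtColor(im,cv2.COLOR_BGR2GRAY)
m=((g>170)*255).astype(np.uint8)
cs,h=cv2.findContours(m,cv2.RETR_CCOMP,cv2.CHAIN_APPROX_NONE)
for c in cs:
    if cv2.contourArea(c)>1500: e=cv2.fitEllipse(c); print(cv2.contourArea(c),e, ray('wrist',*e[0],.068))
print(ray('wrist',246.5,217,.068))
E
```

```text
8900.5 ((247.65699768066406, 200.03868103027344), (98.17744445800781, 115.54047393798828), 6.185505390167236) [ 0.47893028 -0.04237515  0.068     ]
3129.0 ((246.02671813964844, 216.8997344970703), (61.6595344543457, 64.67105102539062), 96.01535034179688) [ 0.49049309 -0.04300516  0.068     ]
9954.0 ((48.30370330810547, 107.77494812011719), (112.32095336914062, 118.47409057617188), 133.97402954101562) [ 0.42712401 -0.16333872  0.068     ]
1516.0 ((60.46243667602539, 128.4636688232422), (40.0549430847168, 58.349998474121094), 59.7308349609375) [ 0.43895304 -0.15758551  0.068     ]
4521.0 ((408.631103515625, 27.39741325378418), (51.8607063293457, 177.2028045654297), 92.50199127197266) [0.37435151 0.04361133 0.068     ]
[ 0.49054822 -0.04269261  0.068     ]
```

```bash
python3 -m crank '[{"gripper":85,"travel":[0,-8.5,0],"twist":[0,0,0]},{"gripper":85,"travel":[0,0,40],"twist":[0,0,0]},{"gripper":85,"travel":[0,0,37],"twist":[0,0,0]},{"gripper":85,"travel":[0,0,0],"twist":[0,0,0]},{"gripper":50,"travel":[0,0,0],"twist":[0,0,0]},{"gripper":50,"travel":[0,0,0],"twist":[0,0,0]},{"gripper":50,"travel":[0,0,0],"twist":[0,0,0]},{"gripper":50,"travel":[0,0,0],"twist":[0,0,0]},{"gripper":50,"travel":[0,0,0],"twist":[0,0,0]}]' 40
```

```text
time: 10.65
ee_pos: [0.4913, -0.0427, 0.0346]
tcp_rot: [-180.0, 0.2, -177.4]
wrist_force: [-0.2, 0.7, 4.7]
opening: 0.0585
grasp_force: 44.8
```

```bash
python3 -m crank '[{"gripper":50,"travel":[1.5,15,0],"twist":[0,0,0]},{"gripper":50,"travel":[1.5,25,0],"twist":[0,0,0]},{"gripper":50,"travel":[1.5,25,0],"twist":[0,0,0]},{"gripper":50,"travel":[1.5,25,0],"twist":[0,0,0]},{"gripper":50,"travel":[1.5,25,0],"twist":[0,0,0]},{"gripper":50,"travel":[1.5,25,0],"twist":[0,0,0]},{"gripper":50,"travel":[1.5,25,0],"twist":[0,0,0]},{"gripper":50,"travel":[1.5,25,0],"twist":[0,0,0]},{"gripper":50,"travel":[0,25,0],"twist":[0,0,0]},{"gripper":50,"travel":[0,20,0],"twist":[0,0,0]},{"gripper":50,"travel":[0,0,0],"twist":[0,0,0]},{"gripper":50,"travel":[0,0,0],"twist":[0,0,0]}]'
python3 - <<'E'
from h import *
im=snap('wrist','w6.png'); o=bot.get_obs(); print(o['ee_pos'],o['wrist_force'])
cv2.imwrite('pics/w6c.png',cv2.resize(im[84:384,100:500,::-1],(800,600),interpolation=cv2.INTER_CUBIC))
E
```

```text
time: 12.15
ee_pos: [0.4685, 0.1933, 0.0346]
tcp_rot: [179.8, 0.2, -177.3]
wrist_force: [-1.6, 6.5, 4.2]
opening: 0.0586
grasp_force: 44.9
[0.46857721 0.19321799 0.03464711] [-0.92788168  5.89797831  5.48845361]
```

View pics/w6c.png

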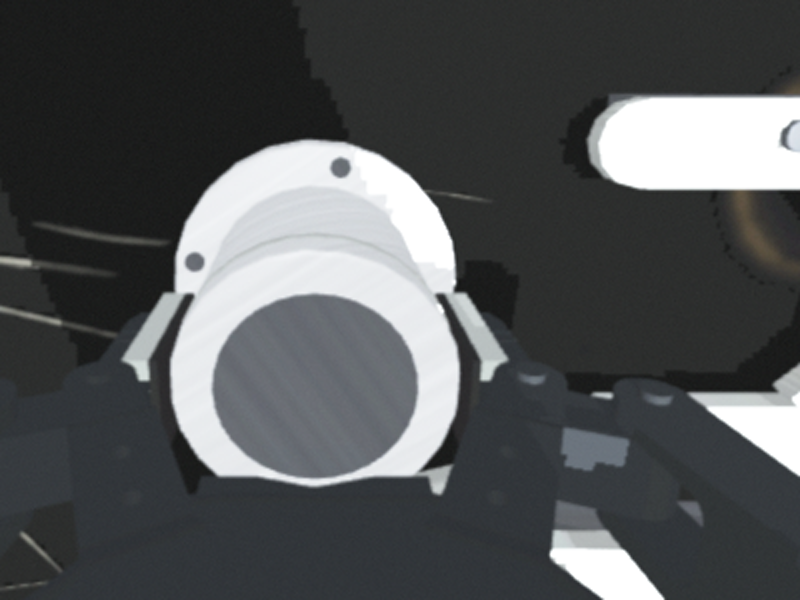

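The bush is upright in the pads, with its bore centre at crop (315,386). The slot edges run level in the picture at crop rows 189 (near arm) and about 404 (far arm, top edge).

```bash
python3 - <<'E'
from h import *
p=lambda a,b,z: ray('wrist',100+a/2-.25,84+b/2-.25,z)
th=.046; R=np.array([[-np.cos(th),-np.sin(th)],[-np.sin(th),np.cos(th)]]) # tool x,y of world
b=p(315,386,.068); print('bush',b)
for q in [(700,189,.022),(760,189,.022),(700,404,.022),(760,393,.014),(760,405,.022),(590,142,.022)]:
    w=p(*q); print(q,w.round(4),'rel tool',(R@(w-b)[:2]).round(4))
s=np.array([.4622,.3158]); print('seat rel',R@(s-b[:2]))
E
```

```text
bush [0.4668576 0.1917786 0.068    ]
(700, 189, 0.022) [0.431  0.2925 0.022 ] rel tool [0.0312 0.1023]
(760, 189, 0.022) [0.4303 0.3084 0.022 ] rel tool [0.0312 0.1182]
(700, 404, 0.022) [0.4949 0.3064 0.022 ] rel tool [-0.0333  0.1132]
(760, 393, 0.014) [0.4951 0.3301 0.014 ] rel tool [-0.0346  0.1369]
(760, 405, 0.022) [0.4945 0.3241 0.022 ] rel tool [-0.0337  0.1309]
(590, 142, 0.022) [0.42   0.2612 0.022 ] rel tool [0.0436 0.0715]
seat rel [-0.0010503   0.12410438]
```

```bash
python3 -m crank '[{"gripper":50,"travel":[-1,10,0],"twist":[0,0,0]},{"gripper":50,"travel":[0,12,0],"twist":[0,0,0]},{"gripper":50,"travel":[0,12,0],"twist":[0,0,0]},{"gripper":50,"travel":[0,12,0],"twist":[0,0,0]},{"gripper":50,"travel":[0,12,0],"twist":[0,0,0]},{"gripper":50,"travel":[0,12,0],"twist":[0,0,0]},{"gripper":50,"travel":[0,0,0],"twist":[0,0,0]}]'
```

```text
time: 13.08
ee_pos: [0.4664, 0.2624, 0.0345]
tcp_rot: [179.9, 0.2, -177.4]
wrist_force: [-0.7, 0.6, 7.0]
opening: 0.0588
grasp_force: 45.2
```

```bash
python3 -m crank '[{"gripper":50,"travel":[0,10,0],"twist":[0,0,0]},{"gripper":50,"travel":[0,10,0],"twist":[0,0,0]},{"gripper":50,"travel":[0,10,0],"twist":[0,0,0]},{"gripper":50,"travel":[0,10,0],"twist":[0,0,0]},{"gripper":50,"travel":[0,5,0],"twist":[0,0,0]},{"gripper":50,"travel":[0,0,0],"twist":[0,0,0]}]'
```

```text
time: 13.82
ee_pos: [0.4644, 0.3065, 0.0346]
tcp_rot: [180.0, 0.2, -177.4]
wrist_force: [0.5, -3.5, 8.3]
opening: 0.0584
grasp_force: 45.3
```

```bash
python3 -m crank '[{"gripper":50,"travel":[0,4,0],"twist":[0,0,0]},{"gripper":50,"travel":[0,4,0],"twist":[0,0,0]},{"gripper":50,"travel":[0,0,0],"twist":[0,0,0]}]';python3 -m crank '[{"gripper":50,"travel":[0,2,0],"twist":[0,0,0]},{"gripper":50,"travel":[0,0,0],"twist":[0,0,0]}]'
```

```text
time: 14.2
ee_pos: [0.464, 0.3142, 0.0346]
tcp_rot: [-180.0, 0.2, -177.4]
wrist_force: [-0.0, -5.4, 8.2]
opening: 0.0588
grasp_force: 45.4
time: 14.45
ee_pos: [0.4639, 0.3159, 0.0345]
tcp_rot: [-180.0, 0.2, -177.4]
wrist_force: [0.1, -7.9, 8.9]
opening: 0.0586
grasp_force: 45.5
```

```bash
python3 -m crank '[{"gripper":50,"travel":[0,1.5,0],"twist":[0,0,0]},{"gripper":50,"travel":[0,0,0],"twist":[0,0,0]}]';python3 -m crank '[{"gripper":50,"travel":[0,1.5,0],"twist":[0,0,0]},{"gripper":50,"travel":[0,0,0],"twist":[0,0,0]}]';python3 -m crank '[{"gripper":50,"travel":[0,1.5,0],"twist":[0,0,0]},{"gripper":50,"travel":[0,0,0],"twist":[0,0,0]}]'
```

```text
time: 14.7
ee_pos: [0.4638, 0.3173, 0.0346]
tcp_rot: [-180.0, 0.2, -177.4]
wrist_force: [0.6, -8.3, 9.5]
opening: 0.0586
grasp_force: 45.6
time: 14.95
ee_pos: [0.4638, 0.3188, 0.0346]
tcp_rot: [-180.0, 0.2, -177.4]
wrist_force: [1.7, -8.6, 9.3]
opening: 0.0588
grasp_force: 45.6
time: 15.2
ee_pos: [0.4637, 0.3191, 0.0346]
tcp_rot: [-179.8, 0.2, -177.5]
wrist_force: [0.2, -14.8, 12.2]
opening: 0.0587
grasp_force: 45.8
```

```bash
python3 -m crank '[{"gripper":50,"travel":[0,1.5,0],"twist":[0,0,0]},{"gripper":50,"travel":[0,0,0],"twist":[0,0,0]},{"gripper":50,"travel":[0,0,0],"twist":[0,0,0]}]'
```

```text
time: 15.58
ee_pos: [0.4637, 0.3192, 0.0347]
tcp_rot: [-179.7, 0.2, -177.5]
wrist_force: [-0.3, -21.4, 15.3]
opening: 0.0586
grasp_force: 46.3
```

The force rises while the position holds, so the bush is home. I'll relax, open, lift and check.

```bash
python3 -m crank '[{"gripper":50,"travel":[0,-2.5,0],"twist":[0,0,0]},{"gripper":85,"travel":[0,0,0],"twist":[0,0,0]},{"gripper":85,"travel":[0,0,0],"twist":[0,0,0]},{"gripper":85,"travel":[0,0,0],"twist":[0,0,0]},{"gripper":85,"travel":[0,0,0],"twist":[0,0,0]},{"gripper":85,"travel":[0,0,-50],"twist":[0,0,0]},{"gripper":85,"travel":[0,0,-50],"twist":[0,0,0]},{"gripper":85,"travel":[20,-55,-50],"twist":[0,0,0]},{"gripper":85,"travel":[20,-30,-50],"twist":[0,0,0]},{"gripper":85,"travel":[0,0,0],"twist":[0,0,0]},{"gripper":85,"travel":[0,0,0],"twist":[0,0,0]}]'
python3 - <<'E'
from h import *
im=snap('wrist','w7.png'); print(bot.get_obs()['ee_pos'])
a,b=proj('wrist',(.49,.25,.03)); u0,v0=int(a)-100,int(b)-75; print(u0,v0)
v0=min(v0,234)
cv2.imwrite('pics/w7c.png',cv2.resize(im[v0:v0+150,u0:u0+200,::-1],(800,600),interpolation=cv2.INTER_CUBIC)); print(v0)
E
```

```text
time: 16.95
ee_pos: [0.4296, 0.2438, 0.2223]
tcp_rot: [180.0, 0.0, -177.4]
wrist_force: [-0.4, 0.1, -0.6]
opening: 0.0853
grasp_force: 0.0
[0.42939602 0.24388975 0.22145439]
161 149
149
```

View pics/w7c.png

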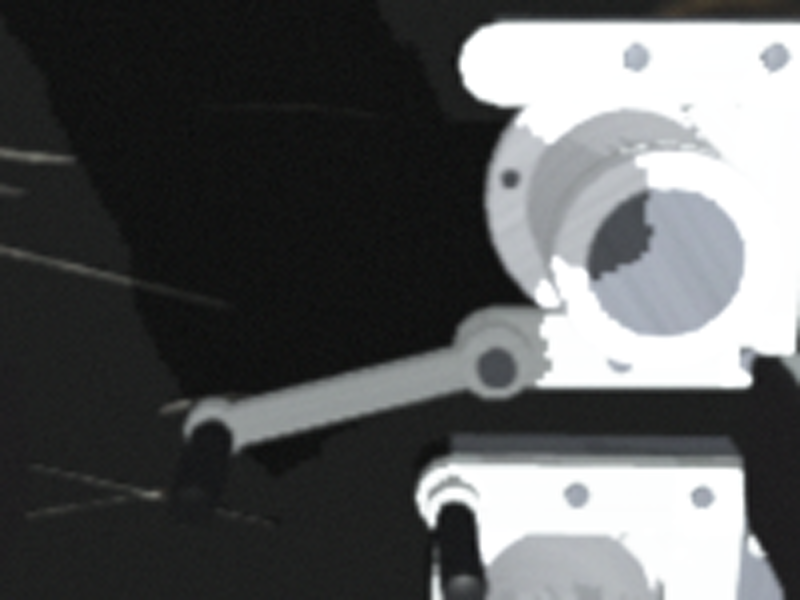

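The bush sits in the slot with its flange under the plate, bore centre at crop (667,262). The open post has its ring at (212,432) and its top near (193,495).

```bash
python3 - <<'E'
from h import *
p=lambda a,b,z: ray('wrist',161+a/4-.4,149+b/4-.4,z)
b=p(667,262,.068);v=p(497,368,.031);r=p(212,432,.031);t=p(193,492,.074)
print('bush',b,'pivot',v,'post',r,t,np.hypot(*(r-v)[:2]))
th=.046;x=np.array([-np.sin(th),np.cos(th)]);y=np.array([-np.cos(th),-np.sin(th)])
d=(b-v)[:2]; print('bush in holder',d@x-.039,d@y-.0445)
th=.046; R=np.array([[-np.cos(th),-np.sin(th)],[-np.sin(th),np.cos(th)]])
e=bot.get_obs()['ee_pos']; print('to post tool',R@(t-e)[:2],R@(r-e)[:2]); print('to pivot',R@(v-e)[:2])
E
```

```text
bush [0.46136172 0.31722676 0.068     ] pivot [0.50939687 0.27951884 0.031     ] post [0.53449665 0.19423551 0.031     ] [0.53039748 0.19514216 0.074     ] 0.08890019949102633
bush in holder 0.0008768635012842696 0.0017503936286710695
to post tool [-0.09865302 -0.05334046] [-0.10270617 -0.05443464]
to pivot [-0.08155459  0.03191266]
```

```bash
python3 -m crank '[{"gripper":50,"travel":[-51,-27,0],"twist":[0,0,0]},{"gripper":50,"travel":[-51,-27,0],"twist":[0,0,0]},{"gripper":50,"travel":[0,0,50],"twist":[0,0,0]},{"gripper":50,"travel":[0,0,50],"twist":[0,0,0]},{"gripper":50,"travel":[0,0,50],"twist":[0,0,0]},{"gripper":50,"travel":[0,0,30],"twist":[0,0,0]},{"gripper":50,"travel":[0,0,0],"twist":[0,0,0]},{"gripper":5,"travel":[0,0,0],"twist":[0,0,0]},{"gripper":5,"travel":[0,0,0],"twist":[0,0,0]},{"gripper":5,"travel":[0,0,0],"twist":[0,0,0]},{"gripper":5,"travel":[0,0,0],"twist":[0,0,0]},{"gripper":5,"travel":[0,0,0],"twist":[0,0,0]}]' 25
```

```text
time: 18.5
ee_pos: [0.5344, 0.1957, 0.0442]
tcp_rot: [179.9, 0.1, -177.3]
wrist_force: [-1.7, 5.0, 2.1]
opening: 0.013
grasp_force: 25.5
```

```bash
python3 -m crank '[{"gripper":5,"travel":[14,-2,0],"twist":[0,0,0]},{"gripper":5,"travel":[14.5,0,0],"twist":[0,0,0]},{"gripper":5,"travel":[14.5,2.5,0],"twist":[0,0,0]},{"gripper":5,"travel":[13,4.5,0],"twist":[0,0,0]},{"gripper":5,"travel":[13.5,7.5,0],"twist":[0,0,0]},{"gripper":5,"travel":[11,8.5,0],"twist":[0,0,0]},{"gripper":5,"travel":[0,0,0],"twist":[0,0,0]}]'
```

```text
time: 19.38
ee_pos: [0.4495, 0.2088, 0.0437]
tcp_rot: [-179.7, -0.2, -177.4]
wrist_force: [-12.6, -19.1, 17.7]
opening: 0.013
grasp_force: 28.0
```

```bash
python3 -m crank '[{"gripper":5,"travel":[12.5,8.5,0],"twist":[0,0,0]},{"gripper":5,"travel":[8,12.5,0],"twist":[0,0,0]},{"gripper":5,"travel":[5.5,13,0],"twist":[0,0,0]},{"gripper":5,"travel":[0,0,0],"twist":[0,0,0]}]'
```

```text
time: 19.88
ee_pos: [0.4219, 0.2435, 0.0431]
tcp_rot: [-179.9, -0.2, -177.3]
wrist_force: [-11.8, -6.6, 12.8]
opening: 0.0131
grasp_force: 27.5
```

```bash
python3 -m crank '[{"gripper":5,"travel":[3,10,0],"twist":[0,0,0]},{"gripper":5,"travel":[1.5,10,0],"twist":[0,0,0]},{"gripper":5,"travel":[0,6,0],"twist":[0,0,0]},{"gripper":5,"travel":[0,0,0],"twist":[0,0,0]}]';python3 -m crank '[{"gripper":5,"travel":[0,3,0],"twist":[0,0,0]},{"gripper":5,"travel":[0,0,0],"twist":[0,0,0]}]';python3 -m crank '[{"gripper":5,"travel":[0,3,0],"twist":[0,0,0]},{"gripper":5,"travel":[0,0,0],"twist":[0,0,0]}]'
```

```text
time: 20.38
ee_pos: [0.4168, 0.2698, 0.0431]
tcp_rot: [-180.0, -0.2, -177.3]
wrist_force: [-10.6, -1.7, 10.4]
opening: 0.0129
grasp_force: 27.2
time: 20.62
ee_pos: [0.4167, 0.2726, 0.0431]
tcp_rot: [-180.0, -0.2, -177.4]
wrist_force: [-9.2, -2.2, 8.8]
opening: 0.0132
grasp_force: 27.2
time: 20.88
ee_pos: [0.4167, 0.2756, 0.0431]
tcp_rot: [-180.0, -0.2, -177.4]
wrist_force: [-9.9, -1.5, 8.7]
opening: 0.013
grasp_force: 27.1
```

```bash
python3 -m crank '[{"gripper":5,"travel":[0,2,0],"twist":[0,0,0]},{"gripper":5,"travel":[0,0,0],"twist":[0,0,0]}]';python3 -m crank '[{"gripper":5,"travel":[0,2,0],"twist":[0,0,0]},{"gripper":5,"travel":[0,0,0],"twist":[0,0,0]}]'
```

```text
time: 21.12
ee_pos: [0.4166, 0.2765, 0.0431]
tcp_rot: [-179.9, -0.2, -177.4]
wrist_force: [-9.6, -7.4, 10.2]
opening: 0.013
grasp_force: 27.4
time: 21.38
ee_pos: [0.4165, 0.2768, 0.0429]
tcp_rot: [-179.6, -0.2, -177.5]
wrist_force: [-8.6, -18.4, 13.1]
opening: 0.0133
grasp_force: 28.0
```

The bar is on its closed stop: the force rose to 18 N with no further travel. I'll ease off, release, lift clear and verify.

```bash
python3 -m crank '[{"gripper":5,"travel":[0,-2,0],"twist":[0,0,0]},{"gripper":30,"travel":[0,0,0],"twist":[0,0,0]},{"gripper":30,"travel":[0,0,0],"twist":[0,0,0]},{"gripper":30,"travel":[0,0,0],"twist":[0,0,0]},{"gripper":30,"travel":[0,0,-40],"twist":[0,0,0]},{"gripper":30,"travel":[0,0,-50],"twist":[0,0,0]},{"gripper":30,"travel":[0,-40,-50],"twist":[0,0,0]},{"gripper":30,"travel":[20,0,-40],"twist":[0,0,0]},{"gripper":30,"travel":[0,0,0],"twist":[0,0,0]},{"gripper":30,"travel":[0,0,0],"twist":[0,0,0]}]'
python3 - <<'E'
from h import *
im=snap('wrist','w8.png'); print(bot.get_obs()['ee_pos'])
a,b=proj('wrist',(.47,.3,.03)); u0,v0=int(a)-100,min(int(b)-65,234); print(u0,v0)
cv2.imwrite('pics/w8c.png',cv2.resize(im[v0:v0+150,u0:u0+200,::-1],(800,600),interpolation=cv2.INTER_CUBIC))
E
```

```text
time: 22.62
ee_pos: [0.4007, 0.2384, 0.2207]
tcp_rot: [-180.0, -0.0, -177.4]
wrist_force: [0.5, 1.0, -0.4]
opening: 0.0303
grasp_force: 0.0
[0.40057885 0.23831617 0.22011599]
207 168
```

View pics/w8c.png

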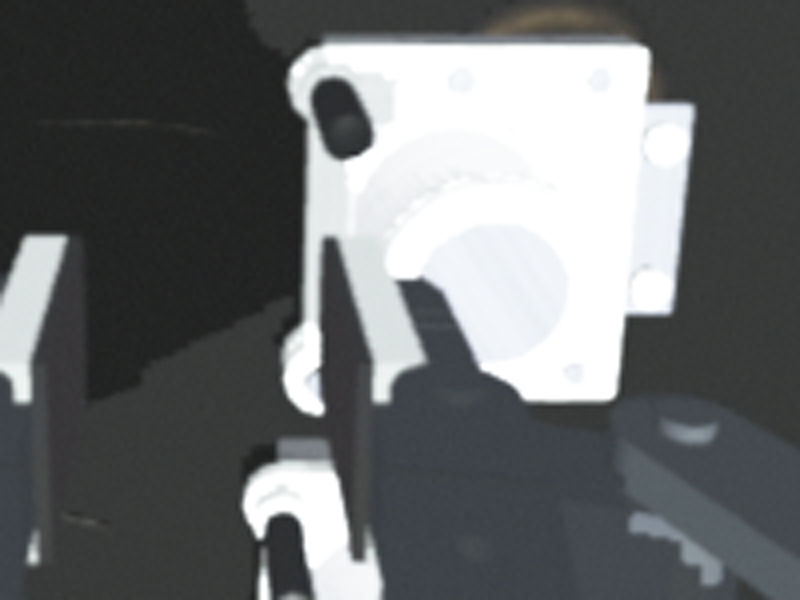

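The picture shows the keeper closed across the mouth, with its post at (340,118) over the near arm and the bar level with the mouth edge. The bush stands home behind it and the gripper is clear.

```bash
python3 -c "
from workcell import bot
print(bot.job_done())"
```

```text
the job is handed in; nothing more can be done
None
```

The loose bush is fully home in the empty holder and its keeper bar is closed onto its stop; I handed the job in at about 23 s, and the hand-in returned no verdict.

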